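Raise a pot one band on the banding lift

ROBOT

A 6-joint arm with a two-finger parallel gripper is mounted at the origin on a cart in front of the work surface, level with it; the furniture and walls round the work are solid. World frame = base frame: x ahead of the robot, y to its left, z up, the work surface at z = 0. Lengths are in m, angles in degrees, forces in N, time in s.
With the tool pointing down it reaches from about 0.4 to 0.825 m from the base axis. Payload 7 kg.
Tool frame: the origin (TCP) lies on the centre line of the jaws, within the pads' length; the fingertips stand 17 mm ahead of it and the grasp point (between the pads) lies 2 mm behind it; z points along the fingers, y is the direction in which the jaws open and shut (so a half turn about z gives the same grasp; the last joint's range is limited). The gripper opens to 88 mm and grips with 3 to 60 N. Pads are 19 mm wide; open, the fingers measure 130 mm over their backs; the gripper's body (78 mm by 193 mm) begins 47 mm behind the grasp point.
Start: joints at [82.454, 20.546, 0.682, 0, -70.136, -16.507], TCP at [0.275, 0.616, 0.244] pointing down, gripper open.
Joint ranges: [-176.03, 176.03], [-82.01, 121.73], [-58.28, 71.71], [-173.87, 95.51], [-174.79, -0.11], [-173.66, 173.66]. Speed limits (degrees/s): [136.94, 136.94, 172.46, 180, 180, 180].

INTERFACE

Orientations are given as [roll, pitch, yaw] about the fixed x, y, z axes, in that order (R = Rz(yaw) Ry(pitch) Rx(roll)).
In Python, from plant import telemetry, vision, close_job, recognise, silhouettes, place_of gives the robot as it stands.
- The arm moves only by the shell command python3 -m handwheel 'ROWS'. ROWS is JSON, a list that holds one entry, the list of rows, each a list of 5 numbers: the shift along the tool's x, y, z in m, then the turn about the tool's z in rad, then the closure, from 0 (fully open) to 1 (shut). In form: [[[tx, ty, tz, yaw, gripper], ...]]. A call has 1 to 20 rows; each row shifts and turns the commanded pose from where the row before left it, along the tool's axes as they then stand; what a row does not reach is not made up. A row lasts 1/12 s, in which the tool goes at most 41.7 mm and 7.16 degrees, less where a joint would pass 70% of its speed; a pose out of reach is approached as far as the arm can. A call with a gripper value outside its range is refused whole. The fingers move at their own pace and stop on an object; the grip force is fixed at half the most. Time passes only in rows, so rows that do not move let the fingers close. It gives the time, the measured TCP pose, the force and the opening at its end, in the units of the state.
- telemetry.get_obs(): the state, without advancing time (a new reading comes with each control period).
- vision.snapshot(name): name is "side" or "top" or "wrist"; returns a dict with "color" (480x640x3 uint8, red, green, blue), "mtx" (3x3 intrinsics, pixels), "cam_to_world" (4x4, takes a point from camera to world coordinates); the wrist camera has in their place "tool_from_camera" (4x4, takes a point from camera to tool coordinates, whose origin is the TCP and whose axes are the flange's). Camera axes: x right, y down, z forward; pixel columns grow to the right and rows downward; lengths in m; the calibration is good to about 2 mm. A picture is of the moment at which its call begins: read the wrist's pose just before it. There is no depth.
- close_job(): hands the job in, once; it reports no verdict.
Trained networks look in a picture, given as the dict that the camera call returned (one of the last four; its "shot" number tells which), for a name from the list of things; names that differ only in an ending like _2 or _b are one class to them, and where a whole thing is asked for, a point or a joint stands for the part that bears it (a point fixed in the world has none). Each returns a list of dicts, best first, with "conf" (0 to 1); they miss things now and then, are a little off and sometimes report something else, mostly with a low value. They report only what shows in the picture. A call takes as long as a camera call.
- recognise(name, picture): "xy" ([column, row] in pixels, amid what is visible of it).
- silhouettes(name, picture): "region" (480x640 bool, what is visible of it) and "xy" ([column, row] in pixels, amid what is visible of it).
- place_of(name, picture): "xy" ([column, row] in pixels: a listed point, or the origin of a listed thing).
The state is a dict: "clock": time; "joint_pos": joint angles; "qvel": joint speeds; "tau": joint torques, N m; "tool_pos": TCP position; "orientation": TCP orientation; "force": force on the tool from outside, world axes, zero at the start; "moment": the same for the moment, N m; "opening": finger opening in m.
Only numpy, scipy, OpenCV 4.12 (cv2) and the standard library are available. Lean on these libraries where they do the work, as an engineer would, in place of code of your own. Each camera call takes 0.05 s, during which the arm holds its last target.

TASK

Raise the pot on the banding lift by one band: with closed fingers, push the red hand wheel round clockwise (seen from above) by its upright wooden handle, through exactly one full turn, until the handle is back beside the brass pointer. Push it steadily and gently with the outside of the fingers only: do not take the handle between the fingers, do not push on the wheel's red rim and spokes, and do not turn the wheel backwards or well past the pointer. Then move the hand clear, leaving the pot standing on the lift and everything else untouched where it stands.

Things in the scene. Friction and masses are not known exactly. Their poses are not given: they have to be found in the camera images.
- band_wheel (a joint): turning angle of the hand wheel about its upright axis, in rad: 0 at the start, with the handle beside the brass pointer; grows as the wheel turns clockwise seen from above; one full turn is 6.283. It stays where it is left (friction 0.15 N m, about 2.5 N at the handle). Each full turn raises the ware head 12 mm.
- grip_mid (a point): middle of the upright wooden handle of the hand wheel: a round handle 18 mm in diameter, 60 mm tall (from 30 mm below this point to 30 mm above), 65 mm from the wheel's axis. It stands on the red rim, whose top lies 37 mm below this point, and it spins freely on its pin. Nothing but the pot and brush rest behind the wheel stands as high as this point within 0.13 m of the axis.
- wheel_axis (a point): point on the wheel's upright axis at the height of the middle of the handle (122 mm above the table). The red wheel below it has three spokes, a rim of 144 mm outside diameter (top of rim 85 mm, top of hub nut 90 mm above the table). z up.
- index_tip (a point): inner tip of the fixed brass pointer, 79 mm from the wheel's axis, 78.5 mm above the table, just outside the rim; the handle stands beside it at the start and after exactly one turn. The brass lies wholly below 81 mm above the table.
- head_top (a point): centre of the top of the round aluminium ware head (100 mm diameter, at 95 mm above the table at the start), 185 mm behind the wheel's axis on the same grey base (345 x 112 mm, 50 mm high); the wheel raises it. A brass brush rest (8 mm bar, 146 mm above the table) stands behind the pot.
- pinch_pot: grey pinch pot, 68 mm diameter, 49 mm tall, loose on the ware head; origin at the centre of its underside, z up. Not to be touched.
- wheel_unit: the fixed steel bearing and brass pointer that carry the red hand wheel; origin on the wheel's axis at the top face of the base, 50 mm above the table; the pointer lies along its -x axis. Not to be pushed.
- wheel_grip: the wooden handle as a body; origin 72 mm below its middle. It spins on its pin.
- band_lift: grey base of the banding lift, fixed to the table; origin on the table under the wheel's axis; its x axis points from the wheel to the ware head.
- tea_mug: cream mug with tea, 92 mm tall, loose bystander; origin at its underside, z up.
- salt_dish: small white dish, 70 mm wide, 27 mm tall, loose bystander; origin at its underside.
- bisque_cup: terracotta cup, 67 mm wide, 69 mm tall, loose bystander; origin at its underside, z up.
- clay_lump: grey lump of clay, 59 mm wide, 45 mm tall, loose bystander; origin at its underside.

How it is judged (in metres and radians):
On the way, in this order (a step that is already met when the one before it is completed fails the run):
1. the wheel has been pushed through its first quarter turn (value of joint band_wheel between 1.5 and 3 rad).
2. the wheel has been pushed through half a turn (value of joint band_wheel between 3.1 and 4.6 rad).
3. the wheel has been pushed through three quarters of a turn (value of joint band_wheel between 4.7 and 6 rad).
At the end, for the whole second after the job is handed in: The wheel stands still after one full clockwise turn, within 0.15 rad (10 mm at the handle), the handle beside the pointer; the pot stands upright on the raised ware head within 20 mm of its centre; the mug, dish, cup and clay lump are within 20 mm of where they stood (value of joint band_wheel between 6.133 and 6.433 rad and velocity of joint band_wheel between -0.05 and 0.05 rad/s and horizontal distance between pinch_pot and head_top below 0.02 m and angle between pinch_pot's own z axis and vertical below 0.1 rad and z of pinch_pot in the frame of head_top between -0.004 and 0.004 m and distance of each of tea_mug, salt_dish, bisque_cup, clay_lump from where it was at the start of the episode below 0.02 m); the robot touches nothing.
It fails at once if the wheel is turned backwards by more than 0.3 rad, past one full turn by more than 0.35 rad, or spun faster than 4 rad/s (value of joint band_wheel below -0.3 rad or value of joint band_wheel above 6.633 rad or velocity of joint band_wheel above 4 rad/s).
It fails at once if the handle is taken between the fingers, or squeezed or pushed with more than 25 N (contact force between the fingers and wheel_grip above 25 N or (horizontal distance between the grasp point and grip_mid below 0.012 m and distance between the grasp point and grip_mid below 0.045 m and contact force between the fingers and wheel_grip above 0.5 N)).
It fails at once if the wheel is pushed (over 3 N) on its rim, spokes or hub or the pointer is pushed, instead of the handle ((contact force between the fingers and wheel_unit above 3 N and contact force between the fingers and wheel_grip below 0.3 N) or (contact force between the arm and wheel_unit above 3 N and contact force between the arm and wheel_grip below 0.3 N)).
It fails at once if the pot is touched by the robot (contact force between any of the fingers, the arm and pinch_pot above 0.5 N).
It fails at once if a bystander is knocked, moved by more than 20 mm or lifted (distance of any of tea_mug, salt_dish, bisque_cup, clay_lump from where it was at the start of the episode above 0.02 m).
It also fails if it takes over 54 s, if anything falls off the work surface, if the arm or the gripper's body presses on something with over 40 N, if the wrist force passes 120 N, or if a joint passes its speed limit or range.

## Working session

There is one attempt and no reset: what is moved stays moved. The work goes in short steps, Python scripts to look and compute and a shell command to move; the robot and the scene stay as the last step left them, time stands still between calls to the robot, and variables do not carry over. Pictures are saved under pics/ and viewed, and the job is handed in when it is done.

```bash
ls; mkdir -p pics; cat > h.py <<'E'
import numpy as np, cv2
from plant import telemetry, vision, close_job, recognise, silhouettes, place_of
def save(p,n): cv2.imwrite('pics/'+n,cv2.cvtColor(p['color'],cv2.COLOR_RGB2BGR))
def ray(p,xy):
    K=np.array(p['mtx']);T=np.array(p['cam_to_world'])
    d=T[:3,:3]@np.linalg.solve(K,[xy[0],xy[1],1.]);return T[:3,3],d
def atz(p,xy,z):
    o,d=ray(p,xy);return o+d*(z-o[2])/d[2]
E
python3 - <<'E'
from h import *
o=telemetry.get_obs();print({k:np.round(v,3).tolist() for k,v in o.items()})
zs=dict(grip_mid=.122,wheel_axis=.122,index_tip=.0785,head_top=.095,pinch_pot=.095,wheel_unit=.05,band_lift=0,tea_mug=0,salt_dish=0,bisque_cup=0,clay_lump=0)
for c in ('top','side'):
    p=vision.snapshot(c);save(p,c+'0.png');print(c,np.round(p['cam_to_world'],3).tolist())
    for n,z in zs.items():
        for r in place_of(n,p)[:2]: print(n,np.round(r['xy'],1),round(r['conf'],2),np.round(atz(p,r['xy'],z),4))
E
```

```text
pics
{'clock': 0.0, 'joint_pos': [82.454, 20.591, 0.633, -0.021, -70.136, -16.506], 'qvel': [0.083, -0.082, -0.098, -0.068, -0.014, -0.077], 'tau': [0.0, -58.272, 29.305, 6.998, 0.007, -0.0], 'tool_pos': [0.275, 0.616, 0.243], 'orientation': [179.905, -0.007, -24.059], 'force': [-0.264, 1.607, 0.699], 'moment': [-0.024, -0.024, 0.024], 'opening': 0.087}
top [[-0.014, -0.995, 0.095, 0.519], [-1.0, 0.014, -0.006, 0.005], [0.004, -0.095, -0.995, 1.23], [0.0, 0.0, 0.0, 1.0]]
grip_mid [320.9 167.2] 0.54 [ 0.7768 -0.007   0.122 ]
grip_mid [312.1 276.8] 0.43 [0.5356 0.0155 0.122 ]
wheel_axis [323.8 249.2] 0.89 [ 0.5951 -0.0107  0.122 ]
wheel_axis [324.3 165.7] 0.24 [ 0.7801 -0.0146  0.122 ]
index_tip [308.9 283.1] 0.58 [0.5222 0.0233 0.0785]
head_top [325.4 165.2] 0.56 [ 0.7876 -0.0176  0.095 ]
pinch_pot [323.9 167. ] 0.67 [ 0.7835 -0.0141  0.095 ]
pinch_pot [415.8 273.9] 0.63 [ 0.5391 -0.2147  0.095 ]
wheel_unit [321.  251.6] 0.81 [ 0.5945 -0.0052  0.05  ]
wheel_unit [325.2 164.1] 0.4 [ 0.8008 -0.0181  0.05  ]
band_lift [321.1 252. ] 0.64 [ 0.5967 -0.0059  0.    ]
band_lift [312.2 274.8] 0
[... 243 characters left out ...]
0.998, -0.044, 0.039, 0.549], [-0.057, -0.56, 0.827, -0.883], [-0.015, -0.827, -0.561, 0.711], [0.0, 0.0, 0.0, 1.0]]
grip_mid [298.6 229.2] 0.66 [0.5438 0.0105 0.122 ]
wheel_axis [325.  235.6] 0.89 [ 0.5956 -0.0167  0.122 ]
index_tip [288.1 244.7] 0.76 [0.5204 0.0197 0.0785]
head_top [416.9 244.6] 0.74 [ 0.7802 -0.0238  0.095 ]
pinch_pot [414.2 238.3] 0.78 [ 0.7793 -0.0012  0.095 ]
pinch_pot [325.8 284.5] 0.6 [ 0.5893 -0.1356  0.095 ]
band_lift [326.3 278.2] 0.9 [0.598  0.0006 0.    ]
band_lift [243.8 391. ] 0.75 [ 0.441 -0.289  0.   ]
salt_dish [307.6 228.8] 0.67 [0.5647 0.1956 0.    ]
salt_dish [325.6 264.4] 0.16 [0.5995 0.0493 0.    ]
clay_lump [301.9 360.3] 0.78 [ 0.5399 -0.2279  0.    ]
```

View pics/top0.png

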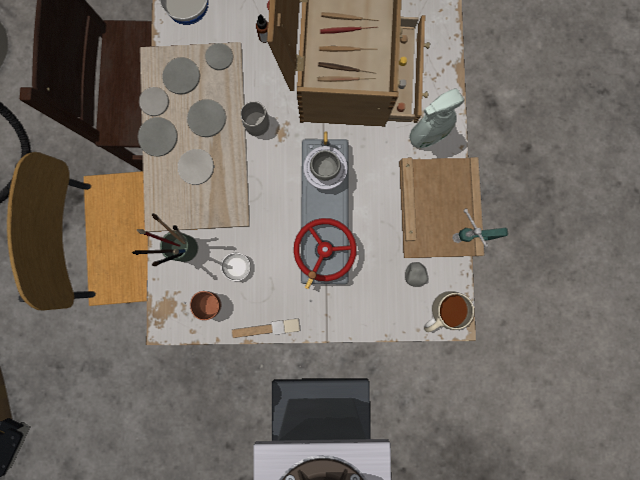

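View pics/side0.png

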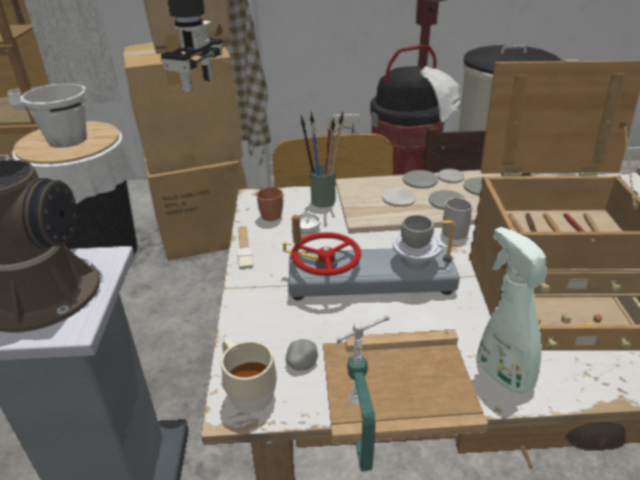

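The top view shows the red wheel centred near (325,250), with the handle and pointer at about (311,279) and the pot at (325,166). I'll fit the rim circle to locate the axis more accurately.

```bash
python3 - <<'E'
from h import *
from scipy.optimize import least_squares
for c in ('top','side'):
    p=vision.snapshot(c)
    im=p['color'].astype(int)
    m=(im[...,0]>110)&(im[...,1]<60)&(im[...,2]<60)
    box=np.zeros_like(m); 
    if c=='top': box[200:300,280:370]=1
    else: box[225:285,280:370]=1
    m&=box
    cs,_=cv2.findContours(m.astype(np.uint8),cv2.RETR_EXTERNAL,cv2.CHAIN_APPROX_NONE)
    k=max(cs,key=cv2.contourArea)[:,0,:]; h=cv2.convexHull(k)[:,0,:]
    for z in(.078,.085):
        P=np.array([atz(p,q,z)[:2] for q in h])
        f=least_squares(lambda v:np.hypot(P[:,0]-v[0],P[:,1]-v[1])-v[2],[.595,-.01,.072],loss='soft_l1',f_scale=.002)
        print(c,z,len(P),np.round(f.x,4),np.round(np.abs(f.fun).mean(),4))
    for n in('wheel_grip','grip_mid','index_tip','head_top'):
        for r in silhouettes(n,p)[:2]:
            ys,xs=np.nonzero(r['region']);print(n,round(r['conf'],2),len(xs),xs.min(),xs.max(),ys.min(),ys.max(),np.round(atz(p,r['xy'],.122),4))
    s=im[195:305,270:380] if c=='top' else im[190:300,260:370]
    cv2.imwrite(f'pics/{c}z.png',cv2.resize(s.astype(np.uint8)[...,::-1],(550,550),interpolation=cv2.INTER_CUBIC))
E
```

```text
top 0.078 30 [ 0.5989 -0.0123  0.0699] 0.0003
top 0.085 30 [ 0.5984 -0.0122  0.0694] 0.0003
wheel_grip 0.58 42 309 315 271 278 [0.5436 0.0169 0.122 ]
grip_mid 0.55 45 309 316 271 277 [0.5427 0.0152 0.122 ]
index_tip 0.75 1775 293 356 218 287 [ 0.5937 -0.0029  0.122 ]
index_tip 0.62 395 406 427 263 284 [ 0.5441 -0.2051  0.122 ]
head_top 0.56 752 304 347 146 189 [ 0.75   -0.0146  0.122 ]
side 0.078 29 [ 0.596  -0.0129  0.0694] 0.0009
side 0.085 29 [ 0.5955 -0.0226  0.0686] 0.0009
wheel_grip 0.55 248 292 301 215 244 [0.534  0.0043 0.122 ]
grip_mid 0.59 258 292 302 215 244 [0.5332 0.0088 0.122 ]
index_tip 0.95 2043 284 360 216 275 [ 0.5827 -0.0706  0.122 ]
head_top 0.98 756 393 442 234 260 [ 0.7653 -0.0828  0.122 ]
head_top 0.33 1939 284 360 216 275 [ 0.5859 -0.0721  0.122 ]
```

View pics/topz.png

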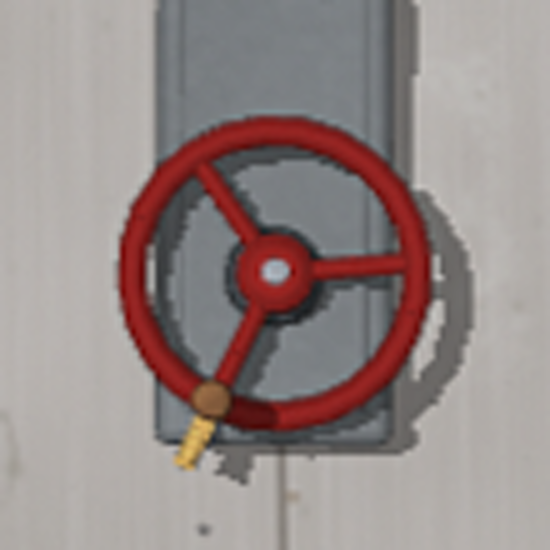

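View pics/sidez.png

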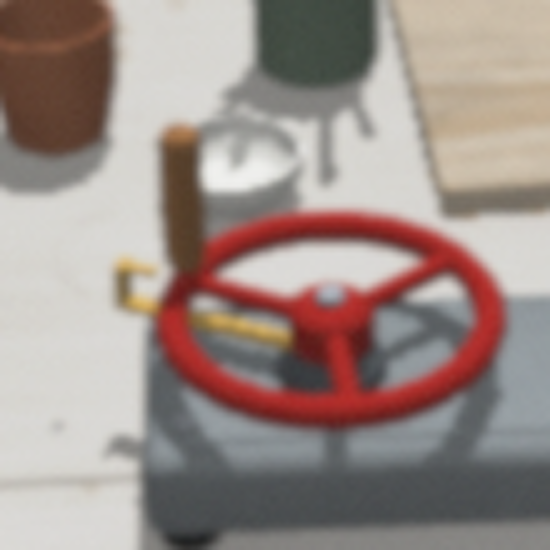

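The rim fit puts the axis at (0.597, -0.0125). The handle is at about 155.5°, so (0.538, 0.0145), which agrees with both views. I'll go to a standoff behind it with the gripper closing.

```bash
python3 -m handwheel '[[[0.01,0.01,0,0,1],[0.02,0.02,0,0,1],[0.027,0.027,0,0,1],[0.027,0.027,0,0,1],[0.027,0.027,0,0,1],[0.027,0.027,0,0,1],[0.027,0.027,0,0,1],[0.027,0.027,0,0,1],[0.027,0.027,0,0,1],[0.027,0.027,0,0,1],[0.027,0.027,0,0,1],[0.027,0.027,0,0,1],[0.027,0.027,0,0,1],[0.027,0.027,0,0,1],[0.027,0.027,0,0,1],[0.027,0.027,0,0,1],[0.027,0.027,0,0,1],[0.027,0.027,0,0,1],[0.015,0.015,0,0,1],[0.008,0.008,0,0,1]]]'
python3 -m handwheel '[[[0,0,0,-0.1,1],[0,0,0,-0.12,1],[0,0,0,-0.12,1],[0,0,0,-0.12,1],[0,0,0,-0.12,1],[0,0,0,-0.12,1],[0,0,0,-0.12,1],[0,0,0,-0.12,1],[0,0,0,-0.12,1],[0,0,0,-0.12,1],[0,0,0,-0.12,1],[0,0,0,-0.12,1],[0,0,0,-0.12,1],[0,0,0,-0.02,1],[0,0,0,0,1],[0,0,0,0,1]]]'
cat >> h.py <<'E'
AX=np.array([.597,-.0125])
def where():
    o=telemetry.get_obs();p=np.array(o['tool_pos']);psi=np.radians(o['orientation'][2])
    print('t',round(o['clock'],2),'tcp',np.round(p,4),'rpy',np.round(o['orientation'],2),'F',np.round(o['force'],1),'open',round(o['opening'],4),'j6',round(o['joint_pos'][5],1))
    r=p[:2]-AX;print('polar',round(np.hypot(*r),4),round(np.degrees(np.arctan2(r[1],r[0])),1))
    return p,psi
def totool(d,psi):
    x=np.array([np.cos(psi),np.sin(psi)]);y=np.array([np.sin(psi),-np.cos(psi)])
    return np.round([d@x,d@y],4)
E
python3 - <<'E'
from h import *
p,psi=where()
print(totool(np.array([.519,-.0265])-p[:2],psi), .127-p[2])
E
```

```text
clock: 3.37
tool_pos: [0.5205, -0.0271, 0.2435]
orientation: [180.0, -0.0, -24.2]
force: [-0.6, 0.6, -0.1]
opening: -0.0001
clock: 4.7
tool_pos: [0.5202, -0.024, 0.2436]
orientation: [180.0, -0.0, 65.1]
force: [0.3, 0.7, -0.1]
opening: 0.0003
t 4.7 tcp [ 0.5202 -0.024   0.2436] rpy [ 1.7999e+02 -1.0000e-02  6.5130e+01] F [ 0.3  0.7 -0.1] open 0.0003 j6 136.2
polar 0.0777 -171.5
[-0.0027 -0.    ] -0.11664170821788225
```

```bash
python3 -m handwheel '[[[0,0,0.008,0,1],[0,0,0.015,0,1],[0,0,0.018,0,1],[0,0,0.018,0,1],[0,0,0.018,0,1],[0,0,0.016,0,1],[0,0,0.012,0,1],[0,0,0.007,0,1],[0,0,0.004,0,1],[0,0,0,0,1],[0,0,0,0,1]]]'
python3 - <<'E'
from h import *
where()
p=vision.snapshot('side');save(p,'s1.png')
im=p['color'][130:300,220:400];cv2.imwrite('pics/s1z.png',cv2.resize(im[...,::-1],(720,680),interpolation=cv2.INTER_CUBIC))
E
```

```text
clock: 5.62
tool_pos: [0.5206, -0.0242, 0.1278]
orientation: [180.0, -0.0, 65.3]
force: [0.7, -0.1, -1.0]
opening: 0.0003
t 5.62 tcp [ 0.5206 -0.0242  0.1278] rpy [179.98  -0.    65.31] F [ 0.7 -0.1 -1. ] open 0.0003 j6 136.4
polar 0.0773 -171.3
```

View pics/s1z.png

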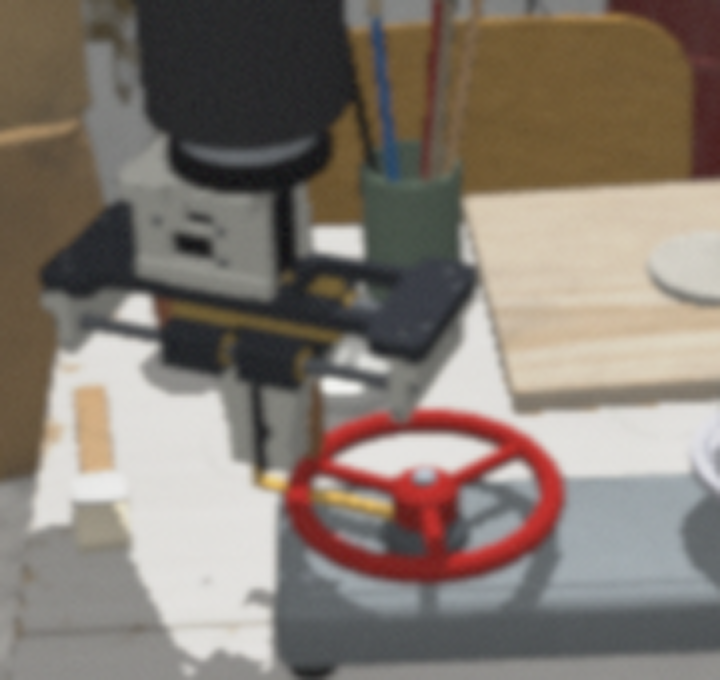

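The closed fingers stand behind the handle, about 42 mm from its centre, with the tips well above the rim. I'll close the gap slowly.

```bash
python3 -m handwheel '[[[0.003,0,0,0,1],[0.004,0,0,0,1],[0.004,0,0,0,1],[0.003,0,0,0,1],[0.002,0,0,0,1],[0.001,0,0,0,1],[0,0,0,0,1]]]' ; python3 -c "
from h import *
where()"
python3 -m handwheel '[[[0.002,0,0,0,1],[0.001,0,0,0,1],[0.001,0,0,0,1],[0,0,0,0,1]]]'; python3 - <<'E'
from h import *
where()
p=vision.snapshot('top');im=p['color'][195:305,270:380];cv2.imwrite('pics/t2z.png',cv2.resize(im[...,::-1],(550,550),interpolation=cv2.INTER_CUBIC))
p=vision.snapshot('side');im=p['color'][130:300,220:400];cv2.imwrite('pics/s2z.png',cv2.resize(im[...,::-1],(720,680),interpolation=cv2.INTER_CUBIC))
E
```

```text
clock: 6.25
tool_pos: [0.5275, -0.0085, 0.1275]
orientation: [-180.0, 0.0, 65.4]
force: [0.0, 0.9, -0.1]
opening: 0.0005
t 6.25 tcp [ 0.5275 -0.0085  0.1275] rpy [-180.      0.     65.35] F [ 0.   0.9 -0.1] open 0.0005 j6 135.0
polar 0.0696 176.7
clock: 6.58
tool_pos: [0.5292, -0.005, 0.1276]
orientation: [180.0, -0.0, 65.3]
force: [0.1, 1.0, 0.3]
opening: 0.0003
t 6.58 tcp [ 0.5292 -0.005   0.1276] rpy [180.    -0.    65.33] F [0.1 1.  0.3] open 0.0003 j6 134.6
polar 0.0682 173.7
```

View pics/s2z.png

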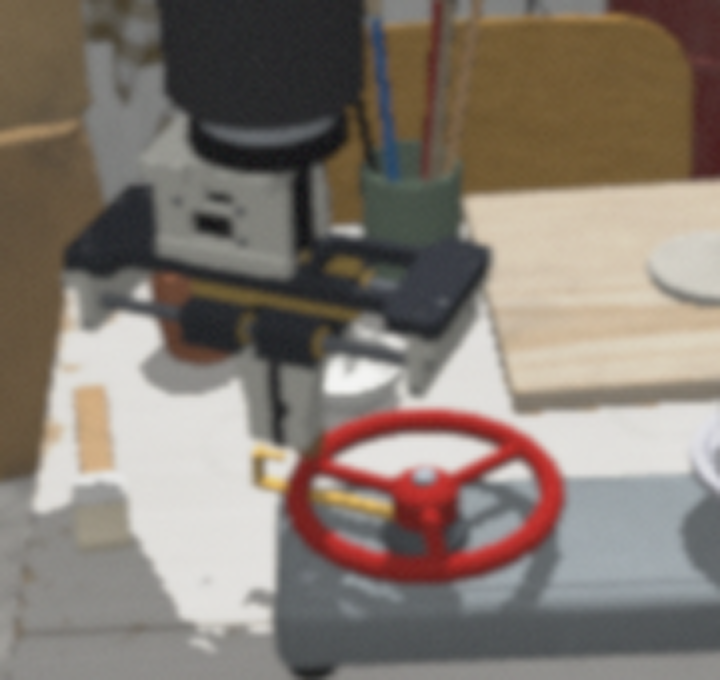

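View pics/t2z.png

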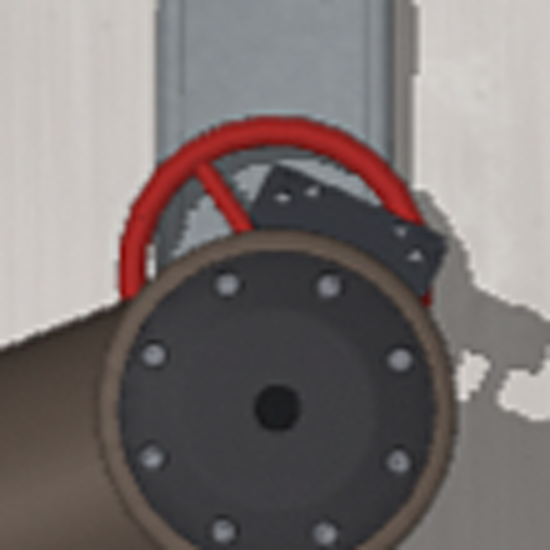

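Not touching yet: the force is about 0 and the spokes haven't moved. I'll begin the arc, where each row is the same turn about the wheel axis.

```bash
python3 -m handwheel '[[[0.002,-0.0004,0,0.02,1],[0.0025,-0.0006,0,0.03,1],[0.0026,-0.0007,0,0.04,1],[0.0026,-0.0007,0,0.04,1],[0.0026,-0.0007,0,0.04,1],[0.0026,-0.0007,0,0.04,1],[0.0026,-0.0007,0,0.04,1],[0.0026,-0.0007,0,0.04,1],[0.0026,-0.0007,0,0.04,1],[0.0026,-0.0007,0,0.04,1]]]'
python3 - <<'E'
from h import *
p,psi=where()
for d in(.018,.02,.022):
  x=np.array([np.cos(psi),np.sin(psi)]);h=p[:2]+d*x-AX;print(d,np.hypot(*h),np.degrees(np.arctan2(h[1],h[0])),'want',np.degrees(psi)+90)
p=vision.snapshot('side');im=p['color'][130:300,220:400];cv2.imwrite('pics/s3z.png',cv2.resize(im[...,::-1],(720,680),interpolation=cv2.INTER_CUBIC))
E
```

```text
clock: 7.52
tool_pos: [0.537, 0.0191, 0.1275]
orientation: [-180.0, 0.1, 43.9]
force: [-2.1, -2.6, 1.3]
opening: 0.0002
t 7.52 tcp [0.537  0.0191 0.1275] rpy [-1.7997e+02  9.0000e-02  4.3940e+01] F [-2.1 -2.6  1.3] open 0.0002 j6 111.0
polar 0.0678 152.3
0.018 0.06449463852350848 136.89462824398436 want 133.9365882663694
0.02 0.06442239918536459 135.1179601949541 want 133.9365882663694
0.022 0.06441220874429704 133.33901777270407 want 133.9365882663694
```

View pics/s3z.png

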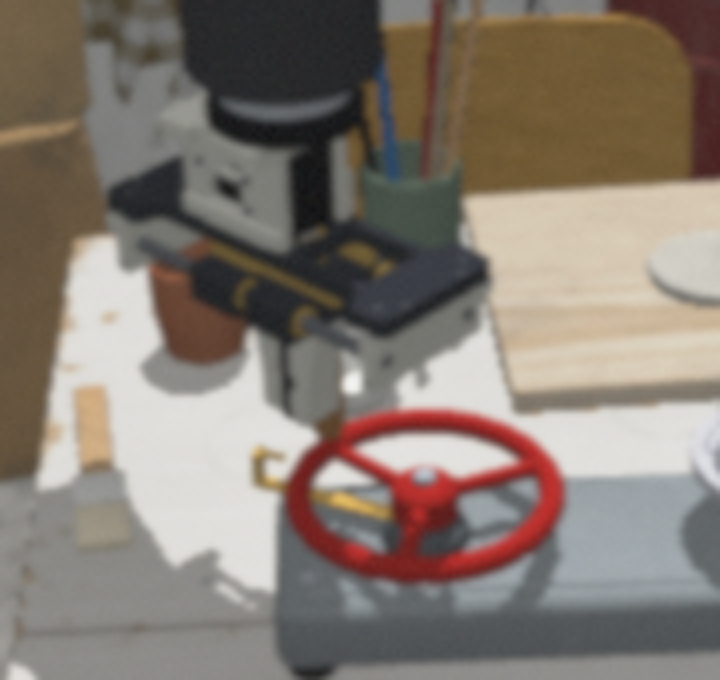

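Contact is good at about 3 N, and the wheel is turning clockwise. On with the arc.

```bash
python3 -m handwheel '[[[0.0033,-0.0009,0,0.05,1],[0.0039,-0.0011,0,0.06,1],[0.0039,-0.0011,0,0.06,1],[0.0039,-0.0011,0,0.06,1],[0.0039,-0.0011,0,0.06,1],[0.0039,-0.0011,0,0.06,1],[0.0039,-0.0011,0,0.06,1],[0.0039,-0.0011,0,0.06,1],[0.0039,-0.0011,0,0.06,1],[0.0039,-0.0011,0,0.06,1],[0.0039,-0.0011,0,0.06,1],[0.0039,-0.0011,0,0.06,1],[0.0039,-0.0011,0,0.06,1],[0.0039,-0.0011,0,0.06,1],[0.0039,-0.0011,0,0.06,1],[0.0033,-0.0009,0,0.05,1]]]'
cat >> h.py <<'E'
def chk(name,d=.021):
    p,psi=where();x=np.array([np.cos(psi),np.sin(psi)]);h=p[:2]+d*x-AX
    print('handle r,th',np.hypot(*h),np.degrees(np.arctan2(h[1],h[0])),'want',np.degrees(psi)+90)
    print('tool-frame correction',totool(AX+.065*np.array([-np.sin(psi),np.cos(psi)])-d*x-p[:2],psi))
    q=vision.snapshot('side');im=q['color'][130:300,220:400];cv2.imwrite('pics/'+name,cv2.resize(im[...,::-1],(720,680),interpolation=cv2.INTER_CUBIC))
E
python3 -c "
from h import *
chk('s4z.png')"
```

```text
clock: 8.9
tool_pos: [0.5878, 0.0546, 0.1275]
orientation: [-180.0, 0.0, -9.9]
force: [-2.9, 1.3, 1.6]
opening: -0.0001
t 8.9 tcp [0.5878 0.0546 0.1275] rpy [-1.7999e+02  4.0000e-02 -9.9000e+00] F [-2.9  1.3  1.6] open -0.0001 j6 55.9
polar 0.0677 97.8
handle r,th 0.06454260614439747 79.73178021106273 want 80.10358807962997
tool-frame correction [-0.0004 -0.0005]
```

View pics/s4z.png

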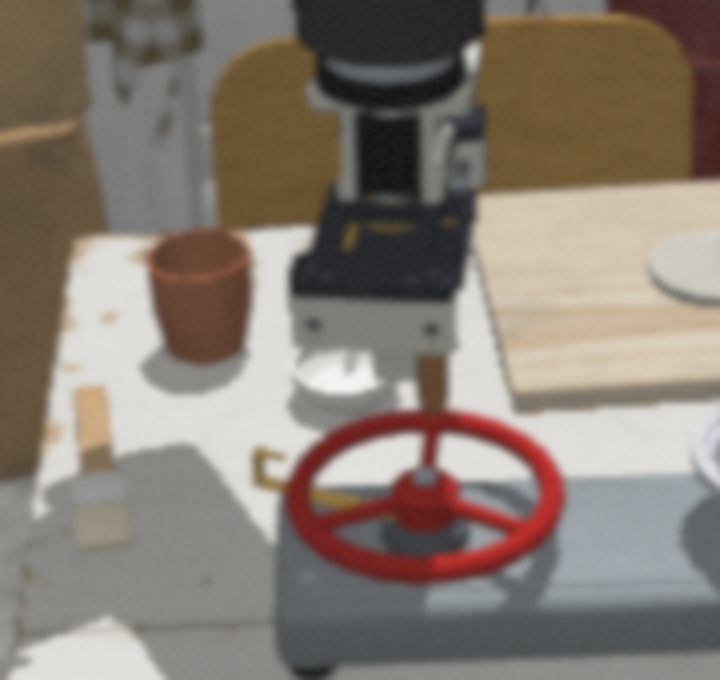

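The wheel tracks the model: the handle is at about 80° and the spoke points away from the side camera as expected. Continuing.

```bash
python3 -m handwheel '[[[0.0032,-0.0012,0,0.05,1],[0.0039,-0.0012,0,0.06,1],[0.0039,-0.0012,0,0.06,1],[0.0039,-0.0011,0,0.06,1],[0.0039,-0.0011,0,0.06,1],[0.0039,-0.0011,0,0.06,1],[0.0039,-0.0011,0,0.06,1],[0.0039,-0.0011,0,0.06,1],[0.0039,-0.0011,0,0.06,1],[0.0039,-0.0011,0,0.06,1],[0.0039,-0.0011,0,0.06,1],[0.0039,-0.0011,0,0.06,1],[0.0039,-0.0011,0,0.06,1],[0.0039,-0.0011,0,0.06,1],[0.0039,-0.0011,0,0.06,1],[0.0039,-0.0011,0,0.06,1],[0.0039,-0.0011,0,0.06,1],[0.0039,-0.0011,0,0.06,1],[0.0039,-0.0011,0,0.06,1],[0.0033,-0.0009,0,0.05,1]]]'
python3 -c "
from h import *
chk('s5z.png')"
```

```text
clock: 10.62
tool_pos: [0.6561, 0.0222, 0.1275]
orientation: [-179.9, 0.0, -77.4]
force: [0.2, 2.7, 1.0]
opening: 0.0005
t 10.62 tcp [0.6561 0.0222 0.1275] rpy [-1.7994e+02  3.0000e-02 -7.7420e+01] F [0.2 2.7 1. ] open 0.0005 j6 -6.3
polar 0.0685 30.4
handle r,th 0.06518816076977228 12.549657091669346 want 12.58116137046548
tool-frame correction [-0.      0.0002]
```

View pics/s5z.png

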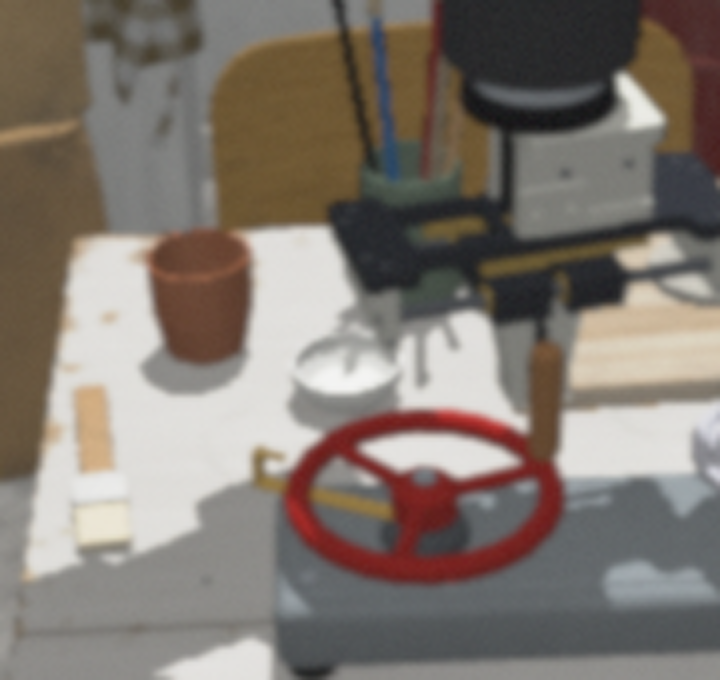

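```bash
python3 -c "
from h import *
q=vision.snapshot('side');im=q['color'][140:300,320:500];cv2.imwrite('pics/pot.png',cv2.resize(im[...,::-1],(720,640),interpolation=cv2.INTER_CUBIC))"
```

```text
(no output)
```

View pics/pot.png

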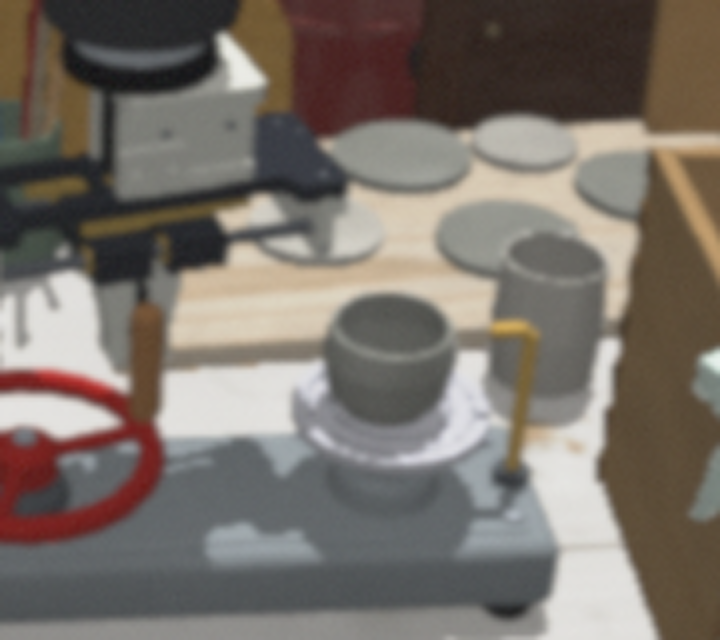

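The body is clear above and behind the pot, so I'll keep going.

```bash
python3 -m handwheel '[[[0.0033,-0.0009,0,0.05,1],[0.0039,-0.0011,0,0.06,1],[0.0039,-0.0011,0,0.06,1],[0.0039,-0.0011,0,0.06,1],[0.0039,-0.0011,0,0.06,1],[0.0039,-0.0011,0,0.06,1],[0.0039,-0.0011,0,0.06,1],[0.0039,-0.0011,0,0.06,1],[0.0039,-0.0011,0,0.06,1],[0.0039,-0.0011,0,0.06,1],[0.0039,-0.0011,0,0.06,1],[0.0039,-0.0011,0,0.06,1],[0.0039,-0.0011,0,0.06,1],[0.0039,-0.0011,0,0.06,1],[0.0039,-0.0011,0,0.06,1],[0.0039,-0.0011,0,0.06,1],[0.0039,-0.0011,0,0.06,1],[0.0033,-0.0009,0,0.05,1],[0.0026,-0.0007,0,0.04,1],[0.0013,-0.0003,0,0.02,1]]]'
python3 -c "
from h import *
chk('s6z.png')"
```

```text
clock: 12.38
tool_pos: [0.6535, -0.05, 0.1277]
orientation: [-180.0, 0.1, -141.5]
force: [2.9, 0.6, -1.6]
opening: 0.0002
t 12.38 tcp [ 0.6535 -0.05    0.1277] rpy [-1.7996e+02  7.0000e-02 -1.4148e+02] F [ 2.9  0.6 -1.6] open 0.0002 j6 -64.1
polar 0.0678 -33.6
handle r,th 0.06455270760403199 -51.64717415300281 want -51.47759926053277
tool-frame correction [-0.0002 -0.0004]
```

View pics/s6z.png

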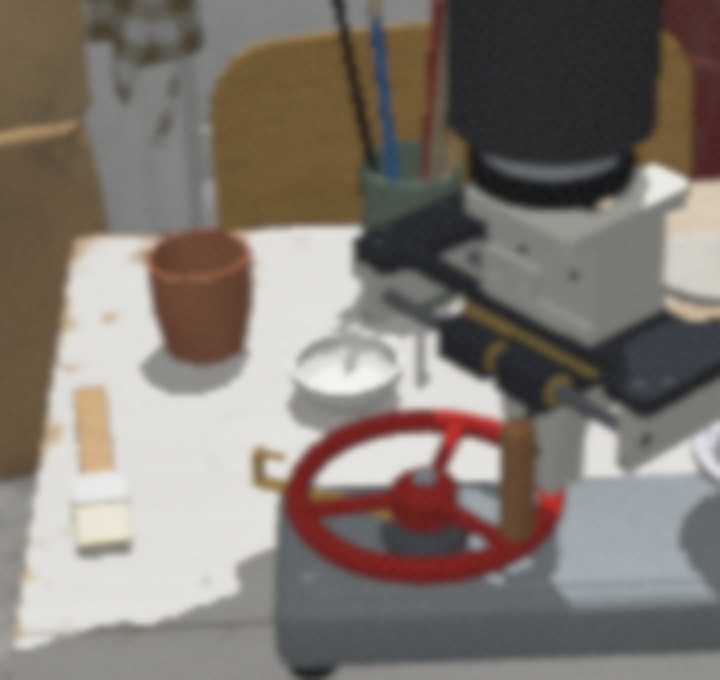

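```bash
python3 -m handwheel '[[[0.0026,-0.0011,0,0.04,1],[0.0033,-0.0011,0,0.05,1],[0.0039,-0.0011,0,0.06,1],[0.0039,-0.0011,0,0.06,1],[0.0039,-0.0011,0,0.06,1],[0.0039,-0.0011,0,0.06,1],[0.0039,-0.0011,0,0.06,1],[0.0039,-0.0011,0,0.06,1],[0.0039,-0.0011,0,0.06,1],[0.0039,-0.0011,0,0.06,1],[0.0039,-0.0011,0,0.06,1],[0.0039,-0.0011,0,0.06,1],[0.0039,-0.0011,0,0.06,1],[0.0039,-0.0011,0,0.06,1],[0.0039,-0.0011,0,0.06,1],[0.0039,-0.0011,0,0.06,1],[0.0039,-0.0011,0,0.06,1],[0.0033,-0.0009,0,0.05,1],[0.0026,-0.0007,0,0.04,1],[0.0013,-0.0003,0,0.02,1]]]'
python3 -c "
from h import *
chk('s7z.png')"
```

```text
clock: 14.1
tool_pos: [0.5889, -0.0796, 0.1277]
orientation: [-180.0, 0.0, 155.5]
force: [2.7, -1.9, -1.1]
opening: 0.0006
t 14.1 tcp [ 0.5889 -0.0796  0.1277] rpy [-1.8000e+02  3.0000e-02  1.5549e+02] F [ 2.7 -1.9 -1.1] open 0.0006 j6 -125.7
polar 0.0676 -96.9
handle r,th 0.06441043328518022 -114.96676409584158 want 245.48629546112468
tool-frame correction [-0.0005 -0.0006]
```

View pics/s7z.png

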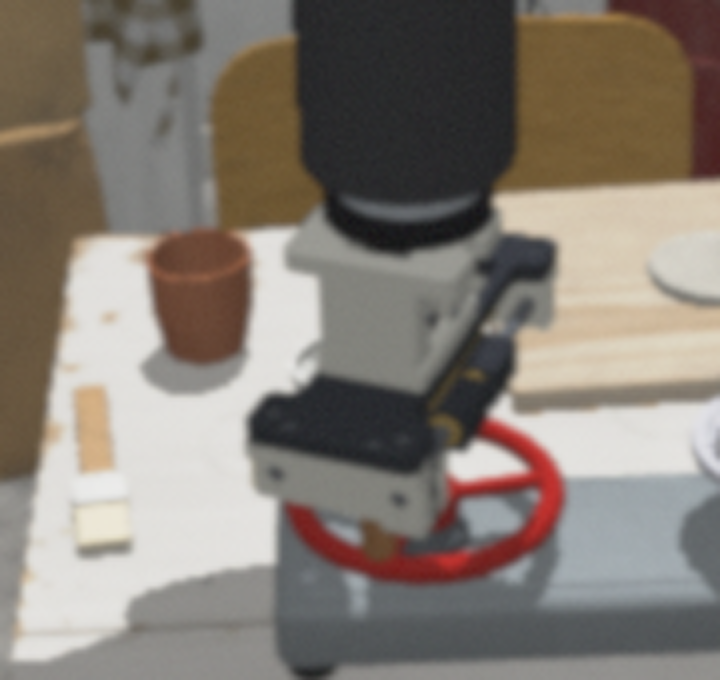

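The handle is at about -115°, roughly 4.72 rad of turn. Joint 6 would run out before the end, so I'll back off, flip the hand by half a turn and push on with the other face.

```bash
python3 -m handwheel '[[[-0.004,0,0,0,1],[-0.008,0,0,0,1],[-0.01,0,0,0,1],[-0.008,0,0,0,1],[0,0,0,-0.08,1],[0,0,0,-0.12,1],[0,0,0,-0.12,1],[0,0,0,-0.12,1],[0,0,0,-0.12,1],[0,0,0,-0.12,1],[0,0,0,-0.12,1],[0,0,0,-0.12,1],[0,0,0,-0.12,1],[0,0,0,-0.12,1],[0,0,0,-0.12,1],[0,0,0,-0.12,1],[0,0,0,-0.12,1],[0,0,0,-0.12,1],[0,0,0,-0.12,1],[0,0,0,-0.12,1]]]'
python3 -m handwheel '[[[0,0,0,-0.12,1],[0,0,0,-0.12,1],[0,0,0,-0.12,1],[0,0,0,-0.12,1],[0,0,0,-0.12,1],[0,0,0,-0.12,1],[0,0,0,-0.12,1],[0,0,0,-0.12,1],[0,0,0,-0.12,1],[0,0,0,-0.12,1],[0,0,0,-0.06,1],[0,0,0,0,1],[0,0,0,0,1]]]'
cat >> h.py <<'E'
def chk2(name,d=.021,th=None):
    p,psi=where();x=-np.array([np.cos(psi),np.sin(psi)]);h=p[:2]+d*x-AX
    print('handle r,th',np.hypot(*h),np.degrees(np.arctan2(h[1],h[0])),'want',np.degrees(psi)-90)
    a=psi-np.pi/2 if th is None else np.radians(th)
    print('corr',totool(AX+.065*np.array([np.cos(a),np.sin(a)])-d*np.array([np.sin(a),-np.cos(a)])-p[:2],psi))
    q=vision.snapshot('side');im=q['color'][130:300,220:400];cv2.imwrite('pics/'+name,cv2.resize(im[...,::-1],(720,680),interpolation=cv2.INTER_CUBIC))
E
python3 -c "
from h import *
chk2('s8z.png',.021,-115)"
```

```text
clock: 15.82
tool_pos: [0.6169, -0.0924, 0.1272]
orientation: [180.0, -0.0, -96.5]
force: [-0.7, -0.2, 0.1]
opening: 0.0005
clock: 16.9
tool_pos: [0.6167, -0.0923, 0.1273]
orientation: [180.0, 0.0, -24.8]
force: [0.4, -0.2, 0.2]
opening: 0.0004
t 16.9 tcp [ 0.6167 -0.0923  0.1273] rpy [ 1.7999e+02  2.0000e-02 -2.4760e+01] F [ 0.4 -0.2  0.2] open 0.0004 j6 55.8
polar 0.0822 -76.1
handle r,th 0.07101464887781397 -89.47821805924634 want -114.75805657887152
corr [-0.0306  0.0009]
```

View pics/s8z.png

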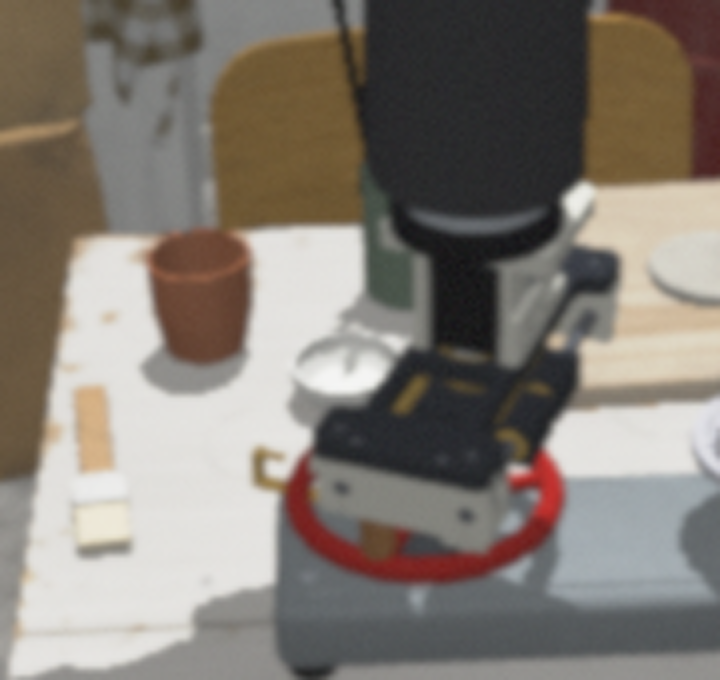

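The flip is done and the handle hasn't moved. Closing up again at low speed, then the arc.

```bash
python3 -m handwheel '[[[-0.003,0.0004,0,0,1],[-0.006,0.0005,0,0,1],[-0.007,0,0,0,1],[-0.006,0,0,0,1],[-0.003,0,0,0,1],[-0.002,0,0,0,1],[-0.0015,0,0,0,1],[-0.001,0,0,0,1],[-0.0005,0,0,0,1],[0,0,0,0,1]]]'
python3 -c "
from h import *
chk2('x.png')"
python3 -m handwheel '[[[-0.0013,0.0003,0,0.02,1],[-0.0026,0.0007,0,0.04,1],[-0.0033,0.0009,0,0.05,1],[-0.0039,0.0011,0,0.06,1],[-0.0039,0.0011,0,0.06,1],[-0.0039,0.0011,0,0.06,1],[-0.0039,0.0011,0,0.06,1],[-0.0039,0.0011,0,0.06,1],[-0.0039,0.0011,0,0.06,1],[-0.0039,0.0011,0,0.06,1],[-0.0039,0.0011,0,0.06,1],[-0.0039,0.0011,0,0.06,1],[-0.0039,0.0011,0,0.06,1],[-0.0039,0.0011,0,0.06,1],[-0.0039,0.0011,0,0.06,1],[-0.0039,0.0011,0,0.06,1],[-0.0039,0.0011,0,0.06,1],[-0.0033,0.0009,0,0.05,1],[-0.002,0.0006,0,0.03,1],[-0.0007,0.0002,0,0.01,1]]]'
python3 -c "
from h import *
chk2('s9z.png')"
```

```text
clock: 17.78
tool_pos: [0.5888, -0.0802, 0.1277]
orientation: [-180.0, -0.0, -24.6]
force: [-0.2, 0.1, 0.2]
opening: 0.0006
t 17.78 tcp [ 0.5888 -0.0802  0.1277] rpy [-1.7999e+02 -2.0000e-02 -2.4620e+01] F [-0.2  0.1  0.2] open 0.0006 j6 54.3
polar 0.0682 -96.9
handle r,th 0.06498719929188954 -114.79595916961594 want -114.62101997123048
corr [0.0002 0.    ]
clock: 19.5
tool_pos: [0.5349, -0.0398, 0.1276]
orientation: [-180.0, -0.0, -84.3]
force: [1.3, -2.3, 0.2]
opening: 0.0002
t 19.5 tcp [ 0.5349 -0.0398  0.1276] rpy [-1.800e+02 -3.000e-02 -8.434e+01] F [ 1.3 -2.3  0.2] open 0.0002 j6 -11.1
polar 0.0678 -156.3
handle r,th 0.06447192263055083 -174.34031383030737 want -174.34403168083338
corr [-0.      0.0005]
```

View pics/s9z.png

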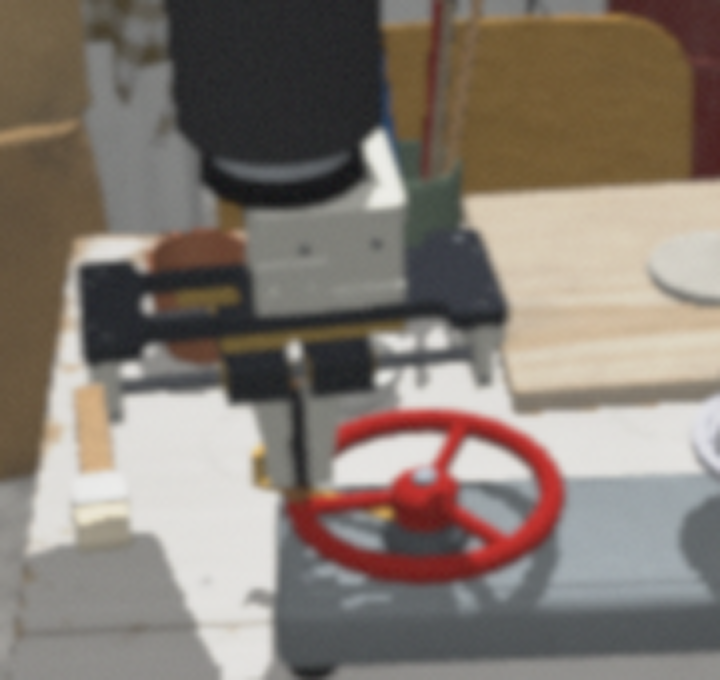

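About 30° remain. I'll push 0.48 rad with a slow finish, then back off and look.

```bash
python3 -m handwheel '[[[-0.0013,0.0006,0,0.02,1],[-0.0026,0.0009,0,0.04,1],[-0.0033,0.0011,0,0.05,1],[-0.0033,0.0009,0,0.05,1],[-0.0033,0.0009,0,0.05,1],[-0.0033,0.0009,0,0.05,1],[-0.0033,0.0009,0,0.05,1],[-0.0026,0.0007,0,0.04,1],[-0.0026,0.0007,0,0.04,1],[-0.002,0.0006,0,0.03,1],[-0.0013,0.0003,0,0.02,1],[-0.0013,0.0003,0,0.02,1],[-0.0007,0.0002,0,0.01,1],[-0.0007,0.0002,0,0.01,1],[0,0,0,0,1],[0,0,0,0,1]]]'
python3 -c "
from h import *
chk2('s10z.png')"
```

```text
clock: 20.88
tool_pos: [0.5296, -0.0076, 0.1275]
orientation: [180.0, 0.0, -111.7]
force: [-0.9, -1.5, 1.2]
opening: 0.0005
t 20.88 tcp [ 0.5296 -0.0076  0.1275] rpy [ 179.99    0.   -111.7 ] F [-0.9 -1.5  1.2] open 0.0005 j6 -42.1
polar 0.0676 175.8
handle r,th 0.0644915158840296 157.71632120517975 want -201.69909959942447
corr [0.0007 0.0005]
```

View pics/s10z.png

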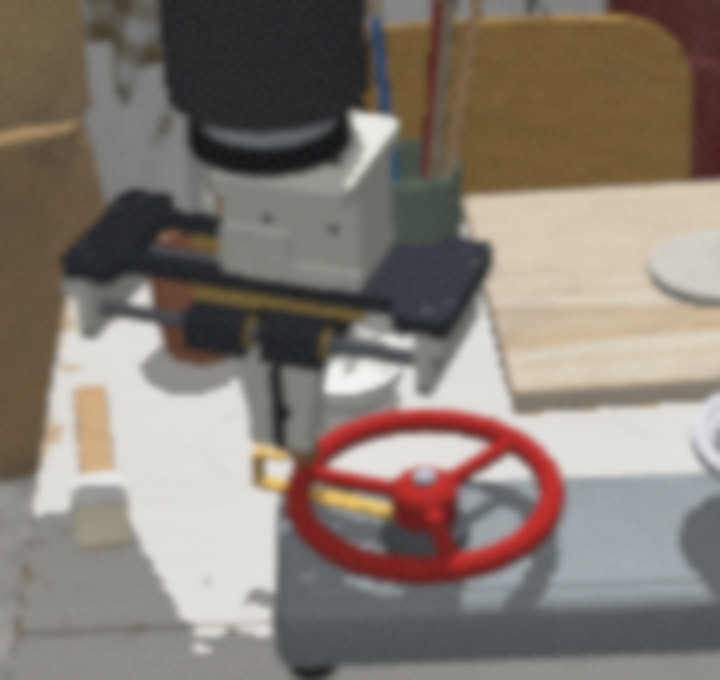

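The spokes look nearly back, perhaps a few degrees short. I'll measure the spoke angle by projection and compare it with the opening image.

```bash
cat >> h.py <<'E'
def spokes(im,p,z=.078,lo=20,hi=56):
    K=np.array(p['mtx']);T=np.linalg.inv(np.array(p['cam_to_world']))
    a=np.radians(np.arange(0,360,.5));rs=np.arange(.03,.056,.002)
    red=(im[...,0].astype(np.float32)-im[...,1:].max(2)).astype(np.float32)
    A,R=np.meshgrid(a,rs,indexing='ij')
    P=np.stack([AX[0]+R*np.cos(A),AX[1]+R*np.sin(A),np.full_like(A,z),np.ones_like(A)],-1)@T.T
    uv=P[...,:3]@K.T;uv=uv[...,:2]/uv[...,2:]
    return cv2.remap(red,uv[...,0].astype(np.float32),uv[...,1].astype(np.float32),cv2.INTER_LINEAR).mean(1)
def shift(w0,w1,c,half=25):
    # best shift (deg) of window around spoke c; positive = clockwise lag still to go
    n=len(w0);i=(np.arange(-half*2,half*2+1)+int(c*2))%n
    s=np.arange(-30,31);e=[np.mean((w1[(i+k)%n]-w0[i])**2) for k in s]
    return s[int(np.argmin(e))]/2,min(e)
E
python3 - <<'E'
from h import *
p=vision.snapshot('side');i0=cv2.imread('pics/side0.png')[...,::-1]
for z in(.075,.08):
    w0=spokes(i0,p,z);w1=spokes(p['color'],p,z)
    for w in(w0,w1):
        print([(k/2,round(float(w[k]))) for k in range(len(w)) if w[k]==w[np.arange(k-30,k+31)%720].max() and w[k]>40])
    for c in(155.5,35.5,275.5): print(z,c,shift(w0,w1,c))
E
```

```text
[(38.0, 103), (149.5, 99), (274.0, 127)]
[(44.0, 111), (155.0, 107), (281.5, 85)]
0.075 155.5 (np.float64(6.0), np.float32(95.0837))
0.075 35.5 (np.float64(6.0), np.float32(11.495075))
0.075 275.5 (np.float64(7.0), np.float32(536.798))
[(31.0, 103), (157.5, 98), (273.0, 125)]
[(38.0, 111), (164.0, 105), (278.0, 82)]
0.08 155.5 (np.float64(7.0), np.float32(75.88991))
0.08 35.5 (np.float64(6.5), np.float32(11.311448))
0.08 275.5 (np.float64(5.0), np.float32(435.89453))
```

The handle is about 6.2° short, consistent on all three spokes. One last gentle nudge of 0.105 rad.

```bash
python3 -m handwheel '[[[-0.0007,0.0004,0,0.01,1],[-0.0013,0.0004,0,0.02,1],[-0.0013,0.0004,0,0.02,1],[-0.0013,0.0003,0,0.02,1],[-0.0013,0.0003,0,0.02,1],[-0.0007,0.0002,0,0.01,1],[-0.0004,0.0001,0,0.005,1],[0,0,0,0,1],[0,0,0,0,1]]]'
python3 - <<'E'
from h import *
where()
p=vision.snapshot('side');i0=cv2.imread('pics/side0.png')[...,::-1]
for z in(.075,.08):
    w0=spokes(i0,p,z);w1=spokes(p['color'],p,z)
    for c in(155.5,35.5,275.5): print(z,c,shift(w0,w1,c))
E
```

```text
clock: 21.73
tool_pos: [0.5306, -0.0002, 0.1276]
orientation: [180.0, 0.0, -117.7]
force: [-0.9, -2.0, 1.2]
opening: 0.0006
t 21.73 tcp [ 5.306e-01 -2.000e-04  1.276e-01] rpy [ 1.8000e+02  1.0000e-02 -1.1772e+02] F [-0.9 -2.   1.2] open 0.0006 j6 -48.9
polar 0.0675 169.5
0.075 155.5 (np.float64(0.0), np.float32(10.780246))
0.075 35.5 (np.float64(0.0), np.float32(9.367162))
0.075 275.5 (np.float64(0.5), np.float32(596.96234))
0.08 155.5 (np.float64(0.0), np.float32(10.406429))
0.08 35.5 (np.float64(0.0), np.float32(10.395033))
0.08 275.5 (np.float64(-0.5), np.float32(438.6591))
```

The spokes match the opening image to within 0.5°. Backing straight off, then up and clear for a check from above.

```bash
python3 -m handwheel '[[[0.003,0,0,0,1],[0.006,0,0,0,1],[0.01,0,0,0,1],[0.01,0,0,0,1],[0.006,0,0,0,1],[0,0,-0.01,0,1],[0,0,-0.02,0,1],[0,0,-0.02,0,1],[0,0,-0.02,0,1],[0,0,-0.02,0,1],[0,0,-0.02,0,1],[0,0,-0.02,0,1],[0,0,-0.01,0,1],[0.01,0,0,0,1],[0.02,0,0,0,1],[0.03,0,0,0,1],[0.03,0,0,0,1],[0.03,0,0,0,1],[0.03,0,0,0,1],[0.02,0,0,0,1]]]'
python3 -m handwheel '[[[0.01,0,0,0,1],[0,0,0,0,1],[0,0,0,0,1]]]'
python3 - <<'E'
from h import *
where()
s=vision.snapshot('side');t=vision.snapshot('top');save(t,'tend.png');save(s,'send.png')
for n,p in(('side0',s),('top0',t)):
    i0=cv2.imread(f'pics/{n}.png')[...,::-1]
    w0=spokes(i0,p);w1=spokes(p['color'],p)
    for c in(155.5,35.5,275.5): print(n,c,shift(w0,w1,c))
    for o in('tea_mug','salt_dish','bisque_cup','clay_lump','pinch_pot','head_top','grip_mid'):
        print(o,[np.round(r['xy'],1).tolist() for r in place_of(o,p)[:1]])
a=cv2.imread('pics/send.png')[190:300,250:480];cv2.imwrite('pics/sendz.png',cv2.resize(a,(800,382),interpolation=cv2.INTER_CUBIC))
E
```

```text
clock: 23.45
tool_pos: [0.433, -0.1836, 0.2668]
orientation: [179.9, -0.0, -117.8]
force: [-0.4, -0.2, 0.6]
opening: 0.0007
clock: 23.7
tool_pos: [0.4301, -0.1909, 0.2671]
orientation: [180.0, 0.0, -117.8]
force: [0.6, 0.6, 1.0]
opening: 0.0006
t 23.7 tcp [ 0.4301 -0.1909  0.2671] rpy [ 179.97    0.   -117.82] F [0.6 0.6 1. ] open 0.0006 j6 -27.9
polar 0.2443 -133.1
side0 155.5 (np.float64(0.0), np.float32(3.8927574))
side0 35.5 (np.float64(0.0), np.float32(4.0157228))
side0 275.5 (np.float64(0.0), np.float32(6.7418733))
tea_mug [[243.5, 388.1]]
salt_dish [[306.4, 229.8]]
bisque_cup [[270.6, 216.1]]
clay_lump []
pinch_pot [[415.7, 234.8]]
head_top [[417.8, 241.1]]
grip_mid []
top0 155.5 (np.float64(0.0), np.float32(23.414557))
top0 35.5 (np.float64(0.0), np.float32(23.793947))
top0 275.5 (np.float64(0.0), np.float32(24.26814))
tea_mug []
salt_dish [[238.0, 269.5]]
bisque_cup [[209.2, 303.7]]
clay_lump [[415.1, 277.1]]
pinch_pot [[325.0, 162.3]]
head_top [[325.6, 164.8]]
grip_mid [[314.5, 273.4]]
```

View pics/tend.png

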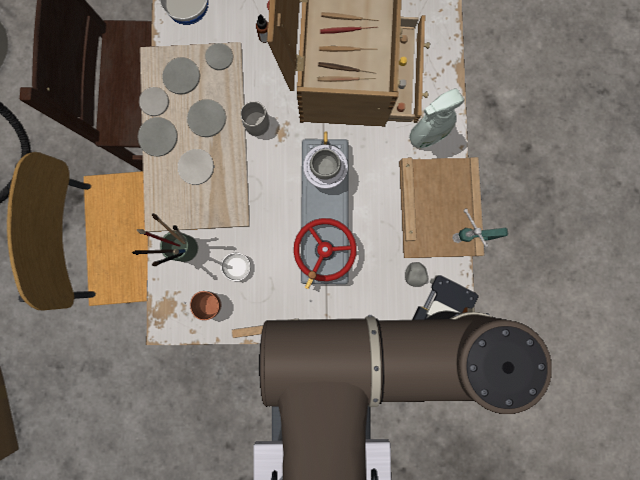

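View pics/send.png

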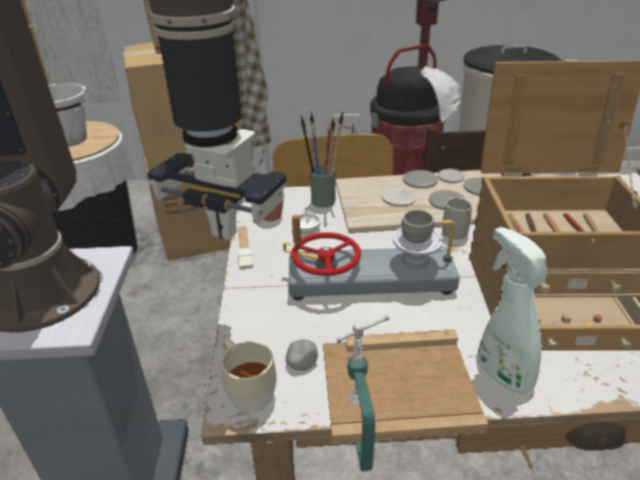

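The handle is beside the pointer at (311,277) in the top view, and the wheel's spokes match the opening image in both views. The pot stands on the raised head, the bystanders haven't moved and the hand is clear, so I'm handing in.

```bash
python3 -c "
from h import *
print(close_job())"
```

```text
the job is handed in; nothing more can be done
None
```

I pushed the wheel through one full clockwise turn with closed fingers on the outside of the handle, and handed the job in at about 24 s of the 54 s. `close_job()` gave no verdict.

- **Push:** I pushed in two parts. At about 270° I backed off, because the wrist's last joint would have run out of range, turned the hand half round and finished with the other face. The force readings I took while pushing were about 2–4 N.
- **Wheel angle:** My finger-offset estimate was about 4 mm too large, so the first stop was about 6° short. I corrected it with one small nudge after measuring the spokes in the side picture. With the hand clear, the spokes matched the opening images to within the 0.5° step of the measurement, in both the side and top views, and the handle is beside the brass pointer.
- **Pot and bystanders:** The pot stands upright on the ware head, which sits a few pixels higher in the side view.
    - The dish and cup show no shift beyond the networks' scatter.
    - The networks found the mug only in the side view and the clay lump only in the top view (the arm hid the mug from above). Both match the opening pictures.
- **Hand:** It ended about 0.24 m from the wheel's axis, with the fingertips about 0.25 m above the table. The force reading was near zero, so it touches nothing.

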